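Fetch the spare stage insert from the microscope's accessory box

TASK

Clear the cover of the dark accessory box: put the round steel sample puck lying on it into the white tray that already holds a puck like it, and the oblong probe holder into the white tray that already holds a holder like it. Then lift the cover flap by its front bar until it stands open and stays there, and draw the spare stage insert (the upright aluminium frame plate) up out of its slot, leaving the white canister beside it and everything else on the bench where it is. Finish while holding the insert in the gripper, upright and still, with its lower edge at least 15 cm above the bench clear of the box and its flap.

Things in the scene. Friction and masses are not known exactly. Their poses are not given: they have to be found in the camera images.
- bay: The accessory box, fixed to the bench: an open-topped dark steel box 140 (x) x 240 (y) x 95 mm high, walls and floor 6 mm thick, closed at first by the cover flap. Origin: centre of its underside, on the bench. Its x axis points from its front (the side with the bar, towards the robot) to its back, z up; it stands at a varying place and yaw.
- flap (a joint): Opening angle of the cover flap (rad): 0 shut, 1.57 upright, 1.9 at the stop. A grey sheet 140 x 240 x 6 mm, 0.2 kg, top 102 mm above the bench when shut; opens upward and away from the robot. Hinge axis parallel to the box's y at x = +70, z = 99 mm in its frame, stiff (0.3 N m friction, no spring): the flap stays where it is left. Lifting by the bar takes about 3 N.
- flap_bar (a point): Middle of the flap's pull bar: round steel, 10 mm thick, along the box's y, 104 mm long, held 45 mm in front of the flap's front edge by two flat arms at its ends (88 mm free between). When shut at x = -115, z = 99 mm in the box's frame, 185 mm from the hinge axis, only a low weight may stand below. Pinch from above, a finger before and behind it; it turns easily between the pads.
- puck: Loose steel sample puck, a disc 32 mm across and 12 mm high, 48 to 78 g, lying flat on the shut flap at first. Origin: centre of its underside.
- holder: Loose aluminium probe holder, an oblong block 48 (x) x 20 (y) x 16 mm high, 40 g, lying flat on the shut flap at first. Origin: centre of its underside; x along its length.
- puck_tray: White open tray fixed on the bench, the one with a second steel puck in it; 150 (x) x 120 (y) x 30 mm high, walls and floor 4 mm. Origin: centre of its underside, on the bench. The other puck lies in its +x half, about 42 mm from the centre; the -x half is free. The puck goes here.
- holder_tray: White open tray of the same shape and size, the one with a second probe holder in it (in its +x half, about 42 mm from the centre, lying across along y; the -x half is free). The probe holder goes here.
- rack: Black slot rack fixed on the box's floor, hidden under the shut flap in the left or right half: 90 (x) x 33 (y) x 34 mm high, one slot 13 mm wide in y, 74 mm long in x, 28 mm deep, slot floor 6 mm above the rack's underside. Origin: centre of its underside, 6 mm above the bench; z up.
- insert: Spare stage insert upright in the rack's slot, axes along the rack's: aluminium frame plate 70 (x) x 10 (y) x 52 mm high, window 38 x 28 mm, and mid-top a grip tab 26 (x) x 10 (y) x 20 mm high; 72 mm high in all, 65 to 120 g. Origin: centre of its lower edge, 12 mm above the bench at first; z up. Tab top then 84 mm above the bench, 11 mm below the box's rim; grip across the 10 mm.
- canister: White plastic canister 34 mm across and 58 mm high, standing loose on the box's floor in the half that the rack leaves free. To be left there. Origin: centre of its underside.
- puck2: The other steel puck, same as the first, lying loose in the puck tray; stays there.
- holder2: The other probe holder, same as the first, lying loose in the holder tray; stays there.
- bottle: Bystander: white plastic bottle, 60 mm across, 150 mm high, behind the left tray. Origin: underside.
- jar: Bystander: amber glass jar, 56 mm across, 60 mm high, behind the right tray. Origin: underside.
- driver: Bystander: screwdriver 160 mm long, lying in front of the box, to the right. Origin: underside.
- slidebox: Bystander: clear flat slide box 80 x 55 x 18 mm, lying in front of the box, to the left. Origin: underside.
- weight: Bystander: brass weight 36 mm across, 35 mm high, in front of the box near the middle, beneath the level of the bar. Origin: underside.

How it is judged:
On the way, in this order (a step that is already met when the one before it is completed fails the run):
1. the puck and the probe holder each lie, let go, in the tray of their own kind (x of puck in the frame of puck_tray between -0.072 and 0.072 m and y of puck in the frame of puck_tray between -0.057 and 0.057 m and z of puck in the frame of puck_tray below 0.025 m and x of holder in the frame of holder_tray between -0.072 and 0.072 m and y of holder in the frame of holder_tray between -0.057 and 0.057 m and z of holder in the frame of holder_tray below 0.03 m and linear speed of each of puck, holder below 0.05 m/s and contact force between the fingers and puck below 0.1 N and contact force between the fingers and holder below 0.1 N), for 0.2 s.
2. the cover flap stands open (more than 1.2 rad) and the bar has been let go (value of joint flap above 1.2 rad and contact force between the fingers and bay below 0.1 N), for 0.2 s.
3. the insert is drawn out of its slot, held in the fingers above the box's rim (height (world z) of insert above 0.1 m and contact force between the fingers and insert above 1 N), for 0.1 s.
At the end, for the whole second after the job is handed in: Gripper holds the insert upright (within 0.3 rad), still, lower edge over 145 mm above the bench, not touching box or flap; flap open beyond 1.2 rad; puck within the puck tray's walls and holder within the holder tray's, undersides at most 25 and 30 mm up (height (world z) of insert above 0.145 m and angle between insert's own z axis and vertical below 0.3 rad and linear speed of insert below 0.04 m/s and angular speed of insert below 0.4 rad/s and contact force between the fingers and insert above 1 N and contact force between insert and bay below 0.1 N and value of joint flap above 1.2 rad and x of puck in the frame of puck_tray between -0.072 and 0.072 m and y of puck in the frame of puck_tray between -0.057 and 0.057 m and z of puck in the frame of puck_tray below 0.025 m and x of holder in the frame of holder_tray between -0.072 and 0.072 m and y of holder in the frame of holder_tray between -0.057 and 0.057 m and z of holder in the frame of holder_tray below 0.03 m and contact force between the fingers and puck below 0.1 N and contact force between the fingers and holder below 0.1 N); the arm keeps its last pose, push and grip.
It fails at once if the canister is moved more than 40 mm or tipped (distance of canister from where it was at the start of the episode above 0.04 m or angle between canister's own z axis and vertical above 0.6 rad).
It fails at once if a bench bystander (bottle, jar, screwdriver, slide box, weight) is moved more than 50 mm (distance of any of bottle, jar, driver, slidebox, weight from where it was at the start of the episode above 0.05 m).
It fails at once if the puck or the holder already in a tray is taken out of it (lifted above 60 mm) (height (world z) of any of puck2, holder2 above 0.06 m).
It also fails if it takes over 72 s, if anything falls off the work surface, if the arm or the gripper's body presses on something with over 40 N, if the wrist force passes 120 N, or if a joint passes its speed limit or range.

ROBOT

A 7-joint arm with a two-finger parallel gripper is mounted at the origin on the work surface. World frame = base frame: x ahead of the robot, y to its left, z up, the work surface at z = 0. Lengths are in m, angles in rad, forces in N, time in s.
With the tool pointing down it reaches from about 0.4 to 0.85 m from the base axis. Payload 10.4 kg.
Tool frame: the origin (TCP) lies at the very end of the fingers, on their centre line; the grasp point (between the pads) lies 19 mm behind it; z points along the fingers, y is the line along which they close (so a half turn about z gives the same grasp; the last joint's range is limited). The gripper opens to 85 mm and grips with 20 to 120 N. Pads are 22 mm wide; open, the fingers measure 114 mm over their backs; the gripper's body (76 mm by 85 mm) begins 54 mm behind the grasp point. The pads swing forward as they close: fully open they stand 13 mm farther back than shut.
Start: joints at [-1.274, 0.332, -0.065, 1.46, 0.022, 1.35, -0.088], TCP at [0.196, 0.593, 0.231] pointing down, gripper open.
Joint ranges: [-2.6, 2.6], [-0.5, 2.12], [-1.47, 1.34], [0.16, 2.42], [-1.27, 4.41], [0.06, 2.06], [-2.6, 2.6]. Speed limits (rad/s): [2.22, 2.22, 2.79, 2.79, 3.14, 3.14, 3.14].

INTERFACE

Orientations are given as a unit quaternion [x, y, z, w].
In Python, from workcell import manip, optics gives the robot as it stands.
- The arm moves only by the tool jog_arm, never from a script. Its arguments are lists of equal length, an entry for each row: "dr": the turn, a rotation vector about the tool's x, y, z normalised to -1 to 1, where 1 is 4 degrees, a list of three; "translation": the shift along the tool's x, y, z normalised to -1 to 1, where 1 is 0.025 m, a list of three; "jaw": the opening, from 0 (shut) to 1 (fully open). A call has 1 to 10 rows; each row shifts and turns the commanded pose from where the row before left it, along the tool's axes as they then stand; what a row does not reach is not made up. A row lasts 1/10 s, in which the tool goes at most 50 mm and 8.59 degrees, less where a joint would pass 70% of its speed; a pose out of reach is approached as far as the arm can. A call with a number of a shift or a turn outside -1 to 1 is refused whole. A call with a gripper value outside its range is refused whole. The fingers move at their own pace and stop on an object; "squeeze" is the grip in N (left out, the last holds). Time passes only in rows, so rows that do not move let the fingers close. It gives the time, the measured TCP pose, the force, the opening and the grip force at its end, in the units of the state.
- manip.get_obs(): the state, without advancing time (a new reading comes with each control period).
- optics.camera(name): name is "side" or "top"; returns a dict with "color" (400x640x3 uint8, red, green, blue), "mtx" (3x3 intrinsics, pixels), "R" (3x3) and "t" (3): a world point X has camera coordinates R X + t. Camera axes: x right, y down, z forward; pixel columns grow to the right and rows downward; lengths in m; the calibration is good to about 2 mm. A picture is of the moment at which its call begins. There is no depth.
- manip.hand_in(): hands the job in; it is judged then, once.
The state is a dict: "clock": time; "joint_pos": joint angles; "joint_velocities": joint speeds; "tau": joint torques, N m; "position": TCP position; "ee_rot": TCP orientation; "ft_force": force on the tool from outside, world axes, zero at the start; "torque": the same for the moment, N m; "grip_width": opening from 0.0 (shut) to 1.0 (fully open); "grasp_force": force on a finger pad.
Only numpy, scipy, OpenCV 4.12 (cv2) and the standard library are available. Lean on these libraries where they do the work, as an engineer would, in place of code of your own. Each camera call takes 0.05 s, during which the arm holds its last target. There are 200 camera calls.

## Working session

There is one attempt and no reset: what is moved stays moved. The work goes in short steps, Python scripts to look and compute and a tool call to move; the robot and the scene stay as the last step left them, time stands still between calls to the robot, and variables do not carry over. Pictures are saved under pics/ and viewed, at most 10 in all, crops included, and the job is handed in when it is done.

Besides the shell and the picture viewer there is one more tool, called by a JSON object that holds its "api" and its "payload", one argument or row to a line. jog_arm: Moves the arm, as the interface text tells. Scaled input: -1 to 1 covers 0.025 m each way for a shift and 4 degrees each way for a turn. Its arguments: {"type":"object","properties":{"dr":{"type":"array","items":{"type":"array","items":{"type":"number"}}},"translation":{"type":"array","items":{"type":"array","items":{"type":"number"}}},"jaw":{"type":"array","items":{"type":"number"}},"squeeze":{"type":"number"}},"required":["dr","translation","jaw"]}

```bash
mkdir -p pics; ls
python3 - <<'E'
from workcell import manip, optics
import cv2
o=manip.get_obs(); print({k:(v if not hasattr(v,'round') else v) for k,v in o.items()})
for n in("top","side"):
    c=optics.camera(n); cv2.imwrite(f"pics/{n}0.png",c["color"][:,:,::-1]); print(n,c["mtx"],c["R"],c["t"])
E
```

```text
pics
{'clock': 0.0, 'joint_pos': array([-1.27361285,  0.3328829 , -0.06468375,  1.46095076,  0.02158898,
        1.34988553, -0.08848451]), 'joint_velocities': array([ 4.88715957e-04,  4.75986876e-04, -6.04253251e-04, -1.59817050e-04,
        5.10262856e-04,  1.26327291e-03,  6.79841545e-05]), 'tau': array([ 3.83530951e-04, -6.25448370e+01,  4.96306841e-02, -3.91607237e+01,
        1.63079007e-02,  9.91419627e-03, -1.31513718e-05]), 'position': array([0.19636837, 0.59295457, 0.23050449]), 'ee_rot': array([ 1.59201961e-01,  9.87245776e-01, -7.10870500e-04, -8.39328552e-05]), 'ft_force': array([-0.3595434 ,  0.47745174, -0.0340528 ]), 'torque': array([-0.03343011,  0.00289039,  0.0278205 ]), 'grasp_force': 0.0, 'grip_width': 0.999421938523856}
top [[412.63492606   0.         321.71223915]
 [  0.         412.63492606 198.09167481]
 [  0.           0.           1.        ]] [[ 0.01038505 -0.99993469  0.00477189]
 [-0.98903916 -0.01097458 -0.14724505]
 [ 0.14728781 -0.00319043 -0.98908853]] [-0.0226877   0.53245194  1.14751587]
side [[406.41165789   0.         309.21876329]
 [  0.         406.41165789 202.00276038]
 [  0.           0.           1.        ]] [[-0.96936845 -0.245403   -0.01010869]
 [-0.1790185   0.73412306 -0.6549929 ]
 [ 0.16815824 -0.63311981 -0.75556741]] [0.52573031 0.17467015 0.81570444]
```

View pics/top0.png

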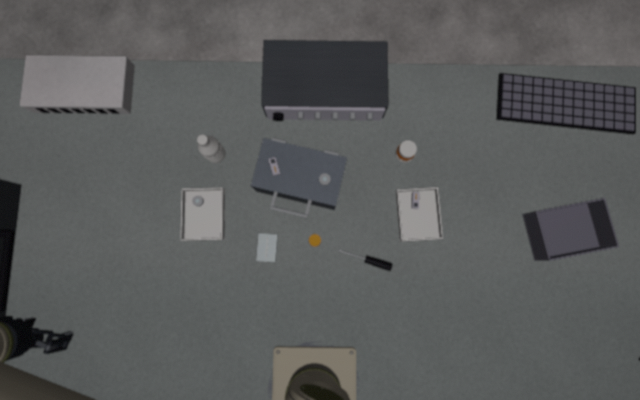

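View pics/side0.png

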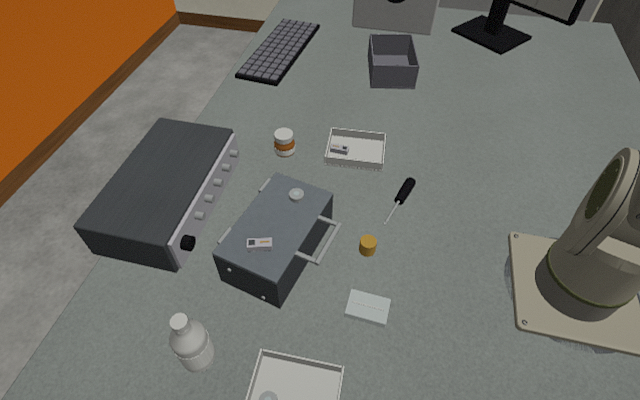

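The top view shows the flap at about (300,172), with the puck at (325,179), the holder at (274,166) and the bar at about (291,212). The puck tray is on the left at (202,214) and the holder tray on the right at (420,214). The side view shows the holder at (260,244), the puck at (296,194) and the bar end at about (325,240).

```bash
cat > h.py <<'E'
import numpy as np, cv2
from workcell import manip, optics
def ray(c,uv,z):
    uv=np.atleast_2d(np.asarray(uv,float))
    d=np.c_[uv,np.ones(len(uv))]@np.linalg.inv(c["mtx"]).T@c["R"]
    o=-c["R"].T@c["t"]; s=(z-o[2])/d[:,2]
    return (o+s[:,None]*d)[:,:2]
def proj(c,X):
    p=(np.atleast_2d(X)@c["R"].T+c["t"])@c["mtx"].T
    return p[:,:2]/p[:,2:]
E
python3 - <<'E'
from h import *
c=optics.camera("top");s=optics.camera("side")
cv2.imwrite("pics/top1.png",cv2.resize(c["color"][125:260,170:450,::-1],None,fx=2.85,fy=2.85,interpolation=cv2.INTER_CUBIC))
cv2.imwrite("pics/side1.png",cv2.resize(s["color"][120:320,200:400,::-1],None,fx=3,fy=3,interpolation=cv2.INTER_CUBIC))
for n,cam,box in(("top",c,(130,250,170,450)),("side",s,(110,330,200,400))):
    r0,r1,c0,c1=box; g=cv2.cvtColor(cam["color"],cv2.COLOR_RGB2GRAY)
    m=np.zeros_like(g); m[r0:r1,c0:c1]=(g[r0:r1,c0:c1]>150)*255
    for k in cv2.findContours(m,cv2.RETR_EXTERNAL,cv2.CHAIN_APPROX_NONE)[0]:
        if cv2.contourArea(k)<15: continue
        (x,y),wh,a=cv2.minAreaRect(k); M=cv2.moments(k); u=(M['m10']/M['m00'],M['m01']/M['m00'])
        print(n,np.round(u,1),"rect",round(x,1),round(y,1),np.round(wh,1),round(a,1),"z.118",ray(cam,u,.116).round(4),"z.03",ray(cam,(x,y),.03).round(4))
E
```

```text
top [408.6 224.8] rect 410.4 223.5 [28.1 16.3] 84.8 z.118 [[ 0.4517 -0.249 ]] z.03 [[ 0.463  -0.2729]]
top [205.4 218.4] rect 203.5 214.5 [45. 33.] 90.0 z.118 [[0.4631 0.2927]] z.03 [[0.4825 0.3228]]
side [367.9 305.8] rect 368.2 305.8 [42.4 25.4] 15.3 z.118 [[0.392  0.1945]] z.03 [[0.3898 0.1496]]
side [258.7 241.9] rect 259.0 242.0 [ 8. 24.] 90.0 z.118 [[0.609  0.1153]] z.03 [[0.6368 0.0597]]
side [294.9 192.7] rect 296.0 193.5 [ 9. 12.] 90.0 z.118 [[ 0.5766 -0.02  ]] z.03 [[ 0.5974 -0.0926]]
side [216.  163.2] rect 216.0 162.9 [ 2.7 68.1] 30.0 z.118 [[ 0.7697 -0.0636]] z.03 [[ 0.8207 -0.1449]]
side [357.6 148.7] rect 355.1 147.4 [56.5 28.6] 11.3 z.118 [[ 0.4741 -0.184 ]] z.03 [[ 0.4911 -0.2846]]
side [283.2 133.3] rect 283.0 133.0 [18. 12.] 0.0 z.118 [[ 0.6543 -0.1964]] z.03 [[ 0.6901 -0.2966]]
```

View pics/top1.png

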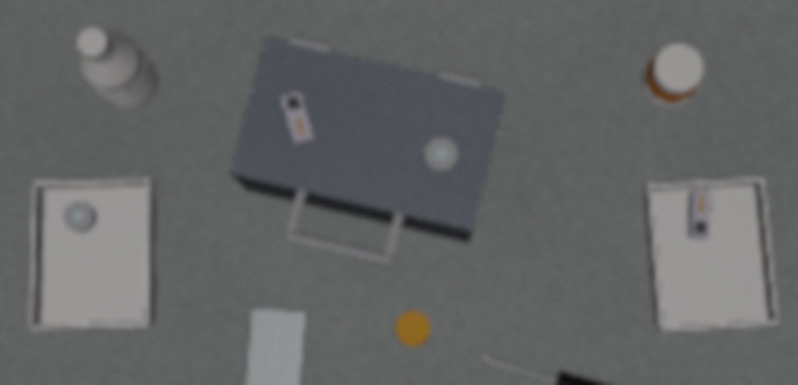

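View pics/side1.png

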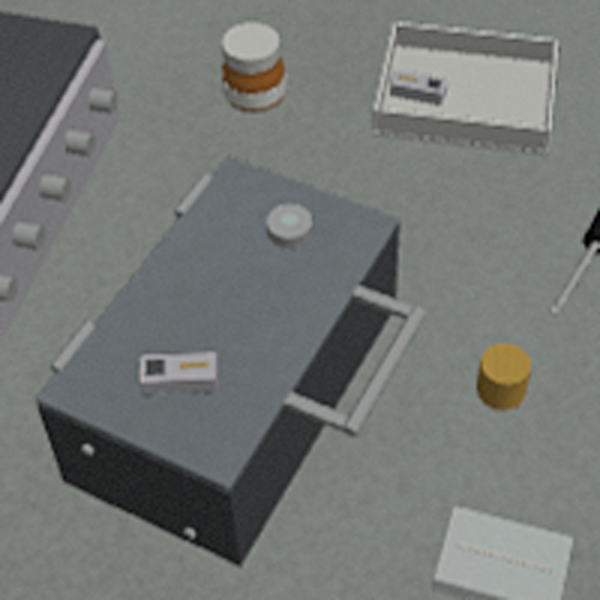

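The top crop shows the flap corners at (267,37), (505,92), (470,232) and (233,175), with the bar ends at (290,238) and (388,260). The puck is at (441,154) and the holder at (297,117). The side crop confirms them: holder top at (178,368), puck at (289,222), bar from (353,431) to (420,312).

Run:
```python
from h import *
c=optics.camera("top");s=optics.camera("side")
T=lambda p:np.array(p,float)/2.85+[170-.32,125-.32]; S=lambda p:np.array(p,float)/3+[200-.33,120-.33]
def show(n,cam,uv,z): print(n,ray(cam,uv,z).round(4).tolist())
show("puck T",c,T([441,154]),.114);show("puck S",s,S([289,220]),.114)
show("holder T",c,T([[297,117],[284,95],[303,93],[312,139],[293,142]]),.118);show("holder S",s,S([[178,368],[141,353],[216,352],[216,383],[141,382]]),.118)
show("flap T",c,T([[267,37],[505,92],[470,232],[233,175]]),.102);show("flap S",s,S([[230,158],[400,222],[232,490],[40,403]]),.102)
show("bar T",c,T([[290,238],[388,260]]),.102);show("bar S",s,S([[353,429],[420,312]]),.102)
show("ptray",c,T([[35,180],[152,178],[150,327],[30,328],[80,216]]),.03)
show("htray",c,T([[647,184],[764,178],[777,325],[660,330],[700,212]]),.03)
show("weight top",c,T([413,328]),.035)
# tool axes
from scipy.spatial.transform import Rotation as R
print(R.from_quat(manip.get_obs()["ee_rot"]).as_matrix().round(3))
```

```text
puck T [[0.5748, -0.0235]]
puck S [[0.5747, -0.0214]]
holder T [[0.6083, 0.114], [0.6297, 0.127], [0.6318, 0.1089], [0.5871, 0.0992], [0.584, 0.1171]]
holder S [[0.6075, 0.1175], [0.6337, 0.1121], [0.5884, 0.1002], [0.5813, 0.1226], [0.6262, 0.1328]]
flap T [[0.6915, 0.1473], [0.6391, -0.0851], [0.5018, -0.052], [0.5544, 0.1756]]
flap S [[0.6366, -0.0809], [0.502, -0.0484], [0.5536, 0.1825], [0.6876, 0.1528]]
bar T [[0.4942, 0.1193], [0.4741, 0.0257]]
bar S [[0.4944, 0.1247], [0.4726, 0.0265]]
ptray [[0.5597, 0.3894], [0.5631, 0.2703], [0.4117, 0.2654], [0.4094, 0.3853], [0.5231, 0.3415]]
htray [[0.5625, -0.235], [0.5701, -0.3549], [0.4204, -0.3633], [0.4141, -0.2457], [0.5342, -0.2886]]
weight top [[0.4133, 0.002]]
[[-0.949  0.314 -0.   ]
 [ 0.314  0.949 -0.   ]
 [-0.    -0.    -1.   ]]
```

{"api": "jog_arm", "payload": {
  "dr": [
    [0,0,-0.98],
    [0,0,-0.98],
    [0,0,-0.98],
    [0,0,-0.98],
    [0,0,-0.98],
    [0,0,-0.98],
    [0,0,-0.98],
    [0,0,-0.98]
  ],
  "translation": [
    [-0.55,-0.8,0],
    [-0.55,-0.8,0],
    [-0.55,-0.8,0],
    [-0.55,-0.8,0],
    [-0.55,-0.8,0],
    [-0.55,-0.8,0],
    [-0.55,-0.8,0],
    [-0.55,-0.8,0]
  ],
  "jaw": [0.7,0.7,0.7,0.7,0.7,0.7,0.7,0.7],
  "squeeze": 40
}}

```text
clock: 1.1
position: [0.2925, 0.4262, 0.2314]
ee_rot: [-0.115, 0.993, 0.0, 0.0]
ft_force: [0.7, -0.3, -0.2]
grip_width: 0.702
grasp_force: 0.0
```

```bash
cat > plan.py <<'E'
# usage: plan.py x y z psi_deg : per-axis tool units (1=25mm / 4deg) to reach target, tool pointing down
import sys; import numpy as np
from scipy.spatial.transform import Rotation as R
from workcell import manip
o=manip.get_obs(); t=np.array(list(map(float,sys.argv[1:4])))
p=np.deg2rad(float(sys.argv[4])); M=np.array([[-np.cos(p),-np.sin(p),0],[-np.sin(p),np.cos(p),0],[0,0,-1]]).T
C=R.from_quat(o["ee_rot"]); d=t-o["position"]
print("clk",round(o["clock"],2),"pos",o["position"].round(4),"rot units",np.rad2deg((C.inv()*R.from_matrix(M)).as_rotvec()).round(2)/4)
print("shift units: in present frame",(C.inv().apply(d)/.025).round(3),"in final frame",(M.T@d/.025).round(3),"w",round(o["grip_width"],3),"gf",round(o["grasp_force"],2),"ft",o["ft_force"].round(1))
E
python3 plan.py .575 -.022 .14 13
```

```text
clk 1.1 pos [0.2925 0.4262 0.2314] rot units [0.0025 0.0025 0.0525]
shift units: in present frame [ -6.904 -20.036   3.654] in final frame [ -6.977 -20.009   3.657] w 0.702 gf 0.0 ft [ 0.7 -0.3 -0.2]
```

{"api": "jog_arm", "payload": {
  "dr": [
    [0,0,0],
    [0,0,0],
    [0,0,0],
    [0,0,0],
    [0,0,0],
    [0,0,0],
    [0,0,0],
    [0,0,0],
    [0,0,0],
    [0,0,0]
  ],
  "translation": [
    [-0.32,-0.91,0.1],
    [-0.32,-0.91,0.1],
    [-0.32,-0.91,0.1],
    [-0.32,-0.91,0.1],
    [-0.32,-0.91,0.1],
    [-0.32,-0.91,0.1],
    [-0.32,-0.91,0.1],
    [-0.32,-0.91,0.1],
    [-0.32,-0.91,0.1],
    [-0.32,-0.91,0.1]
  ],
  "jaw": [0.65,0.65,0.65,0.65,0.65,0.65,0.65,0.65,0.65,0.65]
}}

```text
clock: 2.1
position: [0.4218, 0.2226, 0.2063]
ee_rot: [-0.114, 0.994, 0.0, 0.0]
ft_force: [0.2, 0.6, 1.0]
grip_width: 0.65
grasp_force: 0.0
```

{"api": "jog_arm", "payload": {
  "dr": [
    [0,0,0],
    [0,0,0],
    [0,0,0],
    [0,0,0],
    [0,0,0],
    [0,0,0],
    [0,0,0],
    [0,0,0],
    [0,0,0],
    [0,0,0]
  ],
  "translation": [
    [-0.32,-0.91,0.2],
    [-0.32,-0.91,0.2],
    [-0.32,-0.91,0.2],
    [-0.32,-0.91,0.2],
    [-0.32,-0.91,0.2],
    [-0.32,-0.91,0.2],
    [-0.32,-0.91,0.2],
    [-0.32,-0.91,0.2],
    [-0.32,-0.91,0.2],
    [-0.32,-0.91,0.2]
  ],
  "jaw": [0.65,0.65,0.65,0.65,0.65,0.65,0.65,0.65,0.65,0.65]
}}

```text
clock: 3.1
position: [0.5511, 0.0191, 0.1561]
ee_rot: [-0.114, 0.994, 0.0, 0.0]
ft_force: [-0.0, -0.6, 0.2]
grip_width: 0.655
grasp_force: 0.0
```

```bash
python3 plan.py .575 -.022 .105 13
```

```text
clk 3.1 pos [0.5511 0.0191 0.1561] rot units [0.0025 0.0025 0.0125]
shift units: in present frame [-0.561 -1.819  2.045] in final frame [-0.563 -1.819  2.045] w 0.655 gf 0.0 ft [-0.  -0.6  0.2]
```

{"api": "jog_arm", "payload": {
  "dr": [
    [0,0,0],
    [0,0,0],
    [0,0,0],
    [0,0,0],
    [0,0,0],
    [0,0,0],
    [0,0,0]
  ],
  "translation": [
    [-0.28,-0.91,0],
    [-0.28,-0.91,0],
    [0,0,0.6],
    [0,0,0.6],
    [0,0,0.5],
    [0,0,0.34],
    [0,0,0]
  ],
  "jaw": [0.65,0.65,0.65,0.65,0.65,0.65,0.65]
}}

```text
clock: 3.8
position: [0.5734, -0.0205, 0.1037]
ee_rot: [-0.114, 0.993, 0.0, -0.001]
ft_force: [0.5, -0.2, 0.1]
grip_width: 0.649
grasp_force: 0.0
```

{"api": "jog_arm", "payload": {
  "dr": [
    [0,0,0],
    [0,0,0],
    [0,0,0],
    [0,0,0],
    [0,0,0]
  ],
  "translation": [
    [0,0,0],
    [0,0,0],
    [0,0,0],
    [0,0,0],
    [0,0,0]
  ],
  "jaw": [0.2,0.2,0.2,0.2,0.2]
}}

```text
clock: 4.3
position: [0.5749, -0.021, 0.1061]
ee_rot: [-0.114, 0.994, 0.0, 0.001]
ft_force: [-1.4, 1.2, 5.7]
grip_width: 0.336
grasp_force: 39.4
```

{"api": "jog_arm", "payload": {
  "dr": [
    [0,0,0],
    [0,0,0],
    [0,0,0],
    [0,0,0],
    [0,0,0]
  ],
  "translation": [
    [0,0,-0.4],
    [0,0,-0.8],
    [0,0,-1],
    [0,0,-0.8],
    [0,0,0]
  ],
  "jaw": [0.2,0.2,0.2,0.2,0.2]
}}

```text
clock: 4.8
position: [0.5761, -0.0216, 0.1837]
ee_rot: [-0.113, 0.994, 0.0, 0.003]
ft_force: [0.1, 0.3, -1.3]
grip_width: 0.336
grasp_force: 39.5
```

```bash
python3 - <<'E'
from h import *
s=optics.camera("side")
cv2.imwrite("pics/side2.png",cv2.resize(s["color"][90:290,200:400,::-1],None,fx=3,fy=3,interpolation=cv2.INTER_CUBIC))
E
python3 plan.py .447 .326 .17 13
```

```text
clk 4.85 pos [ 0.5753 -0.0214  0.1819] rot units [-0.0025  0.04    0.005 ]
shift units: in present frame [ 1.869 14.695  0.467] in final frame [ 1.874 14.695  0.475] w 0.336 gf 39.52 ft [-0.2 -0.7 -0.5]
```

View pics/side2.png

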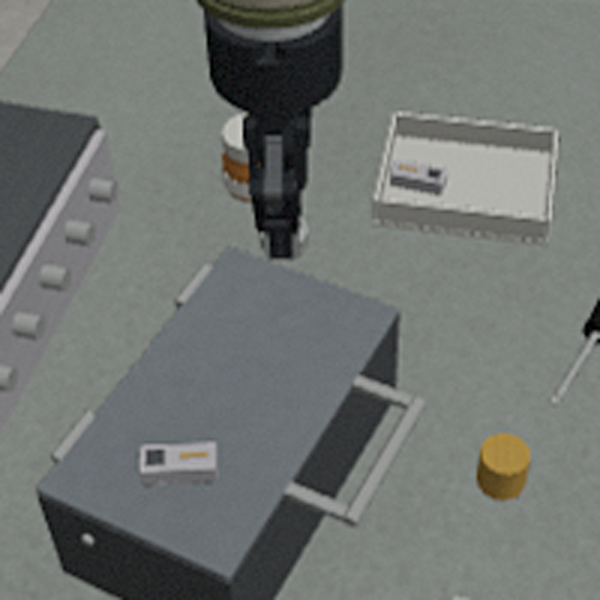

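The puck is gripped between the fingertips at (285,240) and lifted clear of the flap. Carrying it to the puck tray.

{"api": "jog_arm", "payload": {
  "dr": [
    [0,0,0],
    [0,0,0],
    [0,0,0],
    [0,0,0],
    [0,0,0],
    [0,0,0],
    [0,0,0],
    [0,0,0],
    [0,0,0],
    [0,0,0]
  ],
  "translation": [
    [0.12,0.98,0],
    [0.12,0.98,0],
    [0.12,0.98,0],
    [0.12,0.98,0],
    [0.12,0.98,0],
    [0.12,0.98,0],
    [0.12,0.98,0],
    [0.12,0.98,0],
    [0.12,0.98,0],
    [0.12,0.98,0]
  ],
  "jaw": [0.2,0.2,0.2,0.2,0.2,0.2,0.2,0.2,0.2,0.2]
}}

```text
clock: 5.85
position: [0.4891, 0.2113, 0.1794]
ee_rot: [-0.114, 0.994, -0.0, -0.001]
ft_force: [0.4, 1.0, -0.1]
grip_width: 0.335
grasp_force: 39.6
```

{"api": "jog_arm", "payload": {
  "dr": [
    [0,0,0],
    [0,0,0],
    [0,0,0],
    [0,0,0],
    [0,0,0],
    [0,0,0],
    [0,0,0],
    [0,0,0],
    [0,0,0]
  ],
  "translation": [
    [0.14,0.98,0],
    [0.14,0.98,0],
    [0.14,0.98,0],
    [0.14,0.98,0],
    [0.14,0.98,0],
    [0,0,0.9],
    [0,0,0.9],
    [0,0,0.9],
    [0,0,0.9]
  ],
  "jaw": [0.2,0.2,0.2,0.2,0.2,0.2,0.2,0.2,0.2]
}}

```text
clock: 6.75
position: [0.4448, 0.3256, 0.0885]
ee_rot: [-0.114, 0.994, -0.0, -0.001]
ft_force: [-0.5, 1.0, -0.9]
grip_width: 0.332
grasp_force: 39.6
```

```bash
python3 plan.py .447 .326 .010 13
```

```text
clk 6.75 pos [0.4448 0.3256 0.0885] rot units [-0.01   -0.0175  0.01  ]
shift units: in present frame [-9.50e-02 -1.00e-03  3.14e+00] in final frame [-9.200e-02 -3.000e-03  3.141e+00] w 0.332 gf 39.58 ft [-0.5  1.  -0.9]
```

{"api": "jog_arm", "payload": {
  "dr": [
    [0,0,0],
    [0,0,0],
    [0,0,0],
    [0,0,0],
    [0,0,0],
    [0,0,0]
  ],
  "translation": [
    [-0.1,0,0.9],
    [0,0,0.9],
    [0,0,0.7],
    [0,0,0.4],
    [0,0,0.2],
    [0,0,0]
  ],
  "jaw": [0.2,0.2,0.2,0.2,0.2,0.2]
}}

```text
clock: 7.35
position: [0.4475, 0.3264, 0.0124]
ee_rot: [-0.114, 0.994, -0.0, -0.0]
ft_force: [0.5, 0.4, -0.9]
grip_width: 0.334
grasp_force: 39.6
```

{"api": "jog_arm", "payload": {
  "dr": [
    [0,0,0],
    [0,0,0],
    [0,0,0],
    [0,0,0],
    [0,0,0],
    [0,0,0],
    [0,0,0],
    [0,0,0],
    [0,0,0],
    [0,0,0]
  ],
  "translation": [
    [0,0,0],
    [0,0,0],
    [0,0,0],
    [0,0,-0.5],
    [0,0,-1],
    [0,0,-1],
    [0,0,-1],
    [0,0,-1],
    [0,0,-1],
    [0,0,-0.8]
  ],
  "jaw": [0.6,0.6,0.6,0.6,0.6,0.6,0.6,0.6,0.6,0.6]
}}

```text
clock: 8.35
position: [0.4481, 0.3268, 0.1732]
ee_rot: [-0.113, 0.994, 0.001, 0.001]
ft_force: [0.1, 0.2, -0.8]
grip_width: 0.598
grasp_force: 0.0
```

```bash
python3 plan.py .608 .116 .165 13;  python3 - <<'E'
from h import *
c=optics.camera("top")
cv2.imwrite("pics/top2.png",cv2.resize(c["color"][125:260,170:450,::-1],None,fx=2.85,fy=2.85,interpolation=cv2.INTER_CUBIC))
E
```

```text
clk 8.35 pos [0.4481 0.3268 0.1732] rot units [0.0175 0.03   0.0075]
shift units: in present frame [-4.33  -9.656  0.325] in final frame [-4.335 -9.654  0.329] w 0.598 gf 0.0 ft [ 0.1  0.2 -0.8]
```

View pics/top2.png

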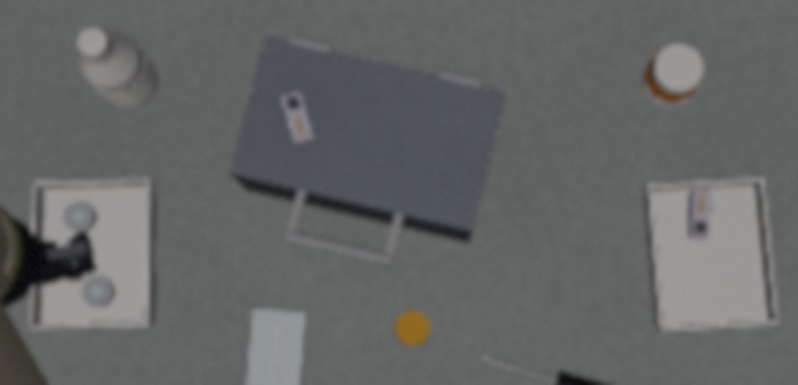

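The puck lies in the left tray at (98,291) beside the other one at (80,216), and the holder is still at (297,117). Going for the holder next.

{"api": "jog_arm", "payload": {
  "dr": [
    [0,0,0],
    [0,0,0],
    [0,0,0],
    [0,0,0],
    [0,0,0],
    [0,0,0],
    [0,0,0],
    [0,0,0],
    [0,0,0],
    [0,0,0]
  ],
  "translation": [
    [-0.42,-0.9,0],
    [-0.42,-0.9,0],
    [-0.42,-0.9,0],
    [-0.42,-0.9,0],
    [-0.42,-0.9,0],
    [-0.42,-0.9,0],
    [-0.42,-0.9,0],
    [-0.42,-0.9,0],
    [-0.42,-0.9,0],
    [-0.42,-0.9,0]
  ],
  "jaw": [0.5,0.5,0.5,0.5,0.5,0.5,0.5,0.5,0.5,0.5]
}}

```text
clock: 9.4
position: [0.6014, 0.1303, 0.1714]
ee_rot: [-0.114, 0.994, 0.0, 0.0]
ft_force: [0.0, 0.5, -0.3]
grip_width: 0.5
grasp_force: 0.0
```

{"api": "jog_arm", "payload": {
  "dr": [
    [0,0,0],
    [0,0,0],
    [0,0,0]
  ],
  "translation": [
    [-0.1,-0.6,0.3],
    [0,0,0.5],
    [0,0,0.5]
  ],
  "jaw": [0.5,0.5,0.5]
}}

```text
clock: 9.7
position: [0.6059, 0.1178, 0.1366]
ee_rot: [-0.114, 0.994, 0.0, -0.0]
ft_force: [0.3, 0.6, 0.4]
grip_width: 0.501
grasp_force: 0.0
```

```bash
python3 plan.py .608 .116 .106 13
```

```text
clk 9.7 pos [0.6059 0.1178 0.1366] rot units [ 0.0125 -0.0075  0.0125]
shift units: in present frame [-0.067 -0.092  1.225] in final frame [-0.067 -0.091  1.225] w 0.501 gf 0.0 ft [0.3 0.6 0.4]
```

{"api": "jog_arm", "payload": {
  "dr": [
    [0,0,0],
    [0,0,0],
    [0,0,0],
    [0,0,0],
    [0,0,0],
    [0,0,0],
    [0,0,0],
    [0,0,0]
  ],
  "translation": [
    [-0.07,-0.09,0.6],
    [0,0,0.45],
    [0,0,0.15],
    [0,0,0],
    [0,0,0],
    [0,0,0],
    [0,0,0],
    [0,0,0]
  ],
  "jaw": [0.5,0.5,0.5,0.5,0.1,0.1,0.1,0.1]
}}

```text
clock: 10.5
position: [0.6094, 0.1155, 0.1086]
ee_rot: [-0.114, 0.994, 0.0, 0.001]
ft_force: [0.3, -0.5, 4.5]
grip_width: 0.215
grasp_force: 39.4
```

{"api": "jog_arm", "payload": {
  "dr": [
    [0,0,0],
    [0,0,0],
    [0,0,0],
    [0,0,0],
    [0,0,0]
  ],
  "translation": [
    [0,0,-0.5],
    [0,0,-0.8],
    [0,0,-0.8],
    [0,0,-0.8],
    [0,0,0]
  ],
  "jaw": [0.1,0.1,0.1,0.1,0.1]
}}

```text
clock: 11.0
position: [0.6103, 0.1153, 0.1839]
ee_rot: [-0.113, 0.994, 0.0, 0.002]
ft_force: [-0.2, -0.2, 0.7]
grip_width: 0.222
grasp_force: 38.9
```

```bash
python3 plan.py .460 -.301 .175 13
python3 - <<'E'
from h import *
s=optics.camera("side")
cv2.imwrite("pics/side3.png",cv2.resize(s["color"][120:320,200:400,::-1],None,fx=2.5,fy=2.5))
E
```

```text
clk 11.0 pos [0.6103 0.1153 0.1839] rot units [0.005 0.07  0.005]
shift units: in present frame [  9.611 -14.87    0.304] in final frame [  9.605 -14.873   0.357] w 0.222 gf 38.94 ft [-0.2 -0.2  0.7]
```

View pics/side3.png

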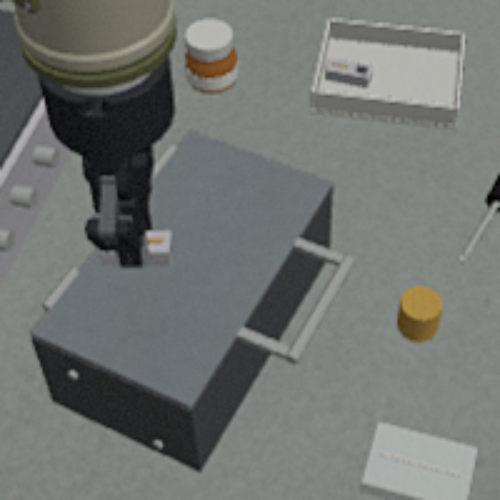

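The holder is gripped level at (140,248) in the crop, so I can carry it to the right tray.

{"api": "jog_arm", "payload": {
  "dr": [
    [0,0,0],
    [0,0,0],
    [0,0,0],
    [0,0,0],
    [0,0,0],
    [0,0,0],
    [0,0,0],
    [0,0,0],
    [0,0,0],
    [0,0,0]
  ],
  "translation": [
    [0.53,-0.83,0],
    [0.53,-0.83,0],
    [0.53,-0.83,0],
    [0.53,-0.83,0],
    [0.53,-0.83,0],
    [0.53,-0.83,0],
    [0.53,-0.83,0],
    [0.53,-0.83,0],
    [0.53,-0.83,0],
    [0.53,-0.83,0]
  ],
  "jaw": [0.1,0.1,0.1,0.1,0.1,0.1,0.1,0.1,0.1,0.1]
}}

```text
clock: 12.05
position: [0.5255, -0.1176, 0.1794]
ee_rot: [-0.114, 0.994, 0.0, -0.001]
ft_force: [0.4, -0.8, -0.8]
grip_width: 0.219
grasp_force: 38.9
```

{"api": "jog_arm", "payload": {
  "dr": [
    [0,0,0],
    [0,0,0],
    [0,0,0],
    [0,0,0],
    [0,0,0],
    [0,0,0],
    [0,0,0],
    [0,0,0],
    [0,0,0],
    [0,0,0]
  ],
  "translation": [
    [0.53,-0.83,0],
    [0.53,-0.83,0],
    [0.53,-0.83,0],
    [0.53,-0.83,0],
    [0.53,-0.83,0],
    [0.53,-0.83,0],
    [0.53,-0.83,0],
    [0.53,-0.75,0.2],
    [0,0,0.9],
    [0,0,0.9]
  ],
  "jaw": [0.1,0.1,0.1,0.1,0.1,0.1,0.1,0.1,0.1,0.1]
}}

```text
clock: 13.05
position: [0.4596, -0.3012, 0.1292]
ee_rot: [-0.113, 0.994, 0.0, -0.0]
ft_force: [0.7, 0.7, -0.3]
grip_width: 0.22
grasp_force: 38.9
```

```bash
python3 plan.py .460 -.301 .013 13
```

```text
clk 13.05 pos [ 0.4596 -0.3012  0.1292] rot units [ 0.     -0.0025 -0.015 ]
shift units: in present frame [-1.90e-02  2.00e-03  4.65e+00] in final frame [-1.80e-02  3.00e-03  4.65e+00] w 0.22 gf 38.94 ft [ 0.7  0.7 -0.3]
```

{"api": "jog_arm", "payload": {
  "dr": [
    [0,0,0],
    [0,0,0],
    [0,0,0],
    [0,0,0],
    [0,0,0],
    [0,0,0],
    [0,0,0]
  ],
  "translation": [
    [0,0,1],
    [0,0,1],
    [0,0,1],
    [0,0,0.9],
    [0,0,0.45],
    [0,0,0.25],
    [0,0,0]
  ],
  "jaw": [0.1,0.1,0.1,0.1,0.1,0.1,0.1]
}}

```text
clock: 13.75
position: [0.46, -0.3004, 0.0149]
ee_rot: [-0.113, 0.994, 0.0, -0.0]
ft_force: [0.1, 0.8, -0.6]
grip_width: 0.22
grasp_force: 38.9
```

{"api": "jog_arm", "payload": {
  "dr": [
    [0,0,0],
    [0,0,0],
    [0,0,0],
    [0,0,0],
    [0,0,0],
    [0,0,0],
    [0,0,0],
    [0,0,0],
    [0,0,0],
    [0,0,0]
  ],
  "translation": [
    [0,0,0],
    [0,0,0],
    [0,0,0],
    [0,0,-0.4],
    [0,0,-1],
    [0,0,-1],
    [0,0,-1],
    [0,0,-1],
    [0,0,-1],
    [0,0,-1]
  ],
  "jaw": [0.45,0.45,0.45,0.45,0.45,0.45,0.45,0.45,0.45,0.45]
}}

```text
clock: 14.75
position: [0.4601, -0.3006, 0.1773]
ee_rot: [-0.113, 0.994, -0.0, 0.0]
ft_force: [1.2, -0.0, -0.3]
grip_width: 0.451
grasp_force: 0.0
```

```bash
python3 plan.py .484 .074 .180 77.2;python3 plan.py .484 .074 .180 -102.8
python3 - <<'E'
from h import *
print(manip.get_obs()["joint_pos"].round(3))
c=optics.camera("top")
cv2.imwrite("pics/top3.png",cv2.resize(c["color"][125:260,170:450,::-1],None,fx=2.85,fy=2.85,interpolation=cv2.INTER_CUBIC))
E
```

```text
clk 14.75 pos [ 0.4601 -0.3006  0.1773] rot units [-1.0000e-02  7.5000e-03 -1.6045e+01]
shift units: in present frame [-4.305 14.384 -0.108] in final frame [-14.823   2.389  -0.107] w 0.451 gf 0.0 ft [ 1.2 -0.  -0.3]
clk 14.75 pos [ 0.4601 -0.3006  0.1773] rot units [1.0000e-02 1.2500e-02 2.8955e+01]
shift units: in present frame [-4.305 14.384 -0.108] in final frame [14.823 -2.389 -0.107] w 0.451 gf 0.0 ft [ 1.2 -0.  -0.3]
[-0.038  0.221  0.613  1.765 -0.136  1.197  2.411]
```

View pics/top3.png

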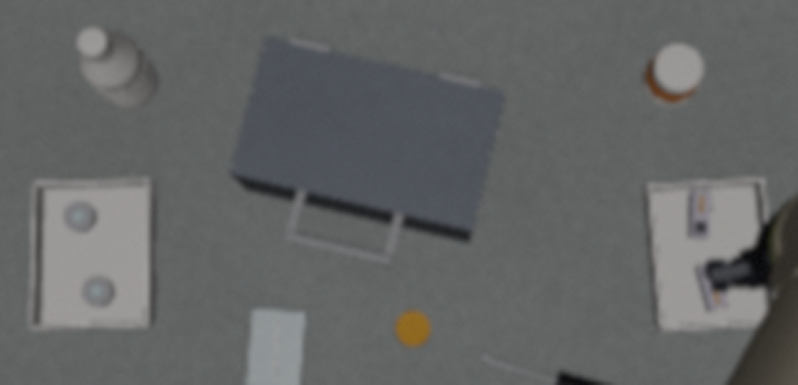

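Both objects now lie in their own trays: the holder at (712,288), the puck at (98,291). Next is the bar. Joint 7 calls for a turn of +116° about the tool z, which I'll make while travelling.

{"api": "jog_arm", "payload": {
  "dr": [
    [0,0,1],
    [0,0,1],
    [0,0,1],
    [0,0,1],
    [0,0,1],
    [0,0,1],
    [0,0,1],
    [0,0,1],
    [0,0,1],
    [0,0,1]
  ],
  "translation": [
    [0.06,0.9,0],
    [0.06,0.9,0],
    [0.06,0.9,0],
    [0.06,0.9,0],
    [0.06,0.9,0],
    [0.06,0.9,0],
    [0.06,0.9,0],
    [0.06,0.9,0],
    [0.06,0.9,0],
    [0.06,0.9,0]
  ],
  "jaw": [0.45,0.45,0.45,0.45,0.45,0.45,0.45,0.45,0.45,0.45]
}}

```text
clock: 15.8
position: [0.4648, -0.0788, 0.1761]
ee_rot: [0.235, 0.972, 0.0, 0.001]
ft_force: [0.7, 0.1, -0.7]
grip_width: 0.449
grasp_force: 0.0
```

{"api": "jog_arm", "payload": {
  "dr": [
    [0,0,1],
    [0,0,1],
    [0,0,1],
    [0,0,1],
    [0,0,1],
    [0,0,1],
    [0,0,1],
    [0,0,1],
    [0,0,1],
    [0,0,1]
  ],
  "translation": [
    [0.44,0.41,0],
    [0.44,0.41,0],
    [0.44,0.41,0],
    [0.44,0.41,0],
    [0.44,0.41,0],
    [0.44,0.41,0],
    [0.44,0.41,0],
    [0.44,0.41,0],
    [0.44,0.41,0],
    [0.44,0.41,0]
  ],
  "jaw": [0.45,0.45,0.45,0.45,0.45,0.45,0.45,0.45,0.45,0.45]
}}

```text
clock: 16.8
position: [0.4596, 0.0682, 0.1761]
ee_rot: [0.553, 0.833, 0.0, 0.0]
ft_force: [-0.1, -1.0, 0.7]
grip_width: 0.445
grasp_force: 0.0
```

{"api": "jog_arm", "payload": {
  "dr": [
    [0,0,1],
    [0,0,1],
    [0,0,1],
    [0,0,1],
    [0,0,1],
    [0,0,1],
    [0,0,1],
    [0,0,1],
    [0,0,1]
  ],
  "translation": [
    [0,0,0],
    [0,0,0],
    [0,0,0],
    [0,0,0],
    [0,0,0],
    [0,0,0],
    [0,0,0],
    [0,0,0],
    [0,0,0]
  ],
  "jaw": [0.45,0.45,0.45,0.45,0.45,0.45,0.45,0.45,0.45]
}}

```text
clock: 17.7
position: [0.4596, 0.0675, 0.1761]
ee_rot: [0.783, 0.621, 0.0, 0.0]
ft_force: [-0.0, 0.4, 0.0]
grip_width: 0.449
grasp_force: 0.0
```

```bash
python3 plan.py .484 .074 .130 -102.8
```

```text
clk 17.7 pos [0.4596 0.0675 0.1761] rot units [ 0.0125 -0.0075 -0.09  ]
shift units: in present frame [0.476 0.891 1.843] in final frame [0.471 0.896 1.842] w 0.449 gf 0.0 ft [-0.   0.4  0. ]
```

{"api": "jog_arm", "payload": {
  "dr": [
    [0,0,-0.09],
    [0,0,0],
    [0,0,0],
    [0,0,0],
    [0,0,0],
    [0,0,0],
    [0,0,0],
    [0,0,0]
  ],
  "translation": [
    [0.24,0.45,0],
    [0.23,0.45,0.3],
    [0,0,0.7],
    [0,0,0.7],
    [0,0,0.7],
    [0,0,0.7],
    [0,0,0.54],
    [0,0,0]
  ],
  "jaw": [0.45,0.45,0.45,0.45,0.45,0.45,0.45,0.45]
}}

```text
clock: 18.5
position: [0.4834, 0.074, 0.0829]
ee_rot: [0.78, 0.626, -0.001, -0.0]
ft_force: [0.1, -0.6, 0.4]
grip_width: 0.452
grasp_force: 0.0
```

```bash
python3 plan.py .484 .074 .085 -102.8
python3 - <<'E'
from h import *
s=optics.camera("side")
cv2.imwrite("pics/side4.png",cv2.resize(s["color"][90:290,200:420,::-1],None,fx=3,fy=3,interpolation=cv2.INTER_CUBIC))
for n in range(20):
    a,b=np.deg2rad([5*n,5*n+5]); print((.185*np.array([np.cos(a)-np.cos(b),np.sin(a)-np.sin(b)])/.025).round(2).tolist(),end=" ")
E
```

```text
clk 18.5 pos [0.4834 0.074  0.0829] rot units [-0.03    0.02    0.0675]
shift units: in present frame [ 0.005  0.023 -0.083] in final frame [ 0.005  0.023 -0.083] w 0.452 gf 0.0 ft [ 0.1 -0.6  0.4]
[0.03, -0.64] [0.08, -0.64] [0.14, -0.63] [0.19, -0.62] [0.25, -0.6] [0.3, -0.57] [0.35, -0.54] [0.39, -0.51] [0.44, -0.48] [0.48, -0.44] [0.51, -0.39] [0.54, -0.35] [0.57, -0.3] [0.6, -0.25] [0.62, -0.19] [0.63, -0.14] [0.64, -0.08] [0.64, -0.03] [0.64, 0.03] [0.64, 0.08]
```

View pics/side4.png

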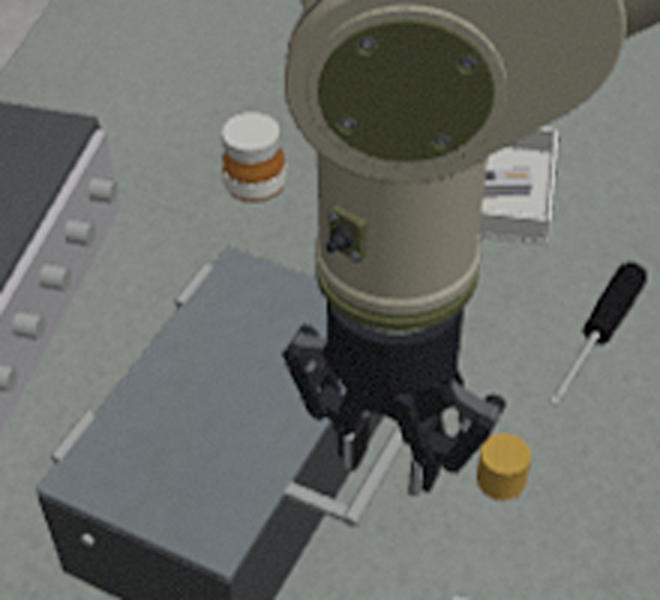

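The fingers straddle the bar, with the tips at (348,455) behind it and (420,485) in front. Closing and starting the lift.

{"api": "jog_arm", "payload": {
  "dr": [
    [0,0,0],
    [0,0,0],
    [0,0,0],
    [0,0,0],
    [0,0,0]
  ],
  "translation": [
    [0,0,0],
    [0,0,0],
    [0,0,0],
    [0,0,0],
    [0,0,0]
  ],
  "jaw": [0,0,0,0,0],
  "squeeze": 30
}}

```text
clock: 19.05
position: [0.4857, 0.0742, 0.0856]
ee_rot: [0.781, 0.625, 0.002, 0.001]
ft_force: [4.9, -1.3, -0.1]
grip_width: 0.098
grasp_force: 30.8
```

{"api": "jog_arm", "payload": {
  "dr": [
    [0,0,0],
    [0,0,0],
    [0,0,0],
    [0,0,0],
    [0,0,0]
  ],
  "translation": [
    [0.03,0.03,-0.64],
    [0,0.08,-0.64],
    [0,0.14,-0.63],
    [0,0.19,-0.62],
    [0,0.25,-0.6]
  ],
  "jaw": [0,0,0,0,0]
}}

```text
clock: 19.55
position: [0.5024, 0.0704, 0.1638]
ee_rot: [0.781, 0.625, 0.001, 0.001]
ft_force: [12.6, -1.8, -10.1]
grip_width: 0.101
grasp_force: 29.9
```

```bash
cat > arc.py <<'E'
import sys; from h import *
o=manip.get_obs(); p=o["position"]; ax=np.array([.975,-.2215]); ctr=np.array([.596,.049])
bx=(p[:2]-ctr)@ax; z=p[2]+.016; print("bx",bx.round(4),"z",z.round(4),"r",np.hypot(bx-.07,z-.099).round(4),"th",np.degrees(np.arctan2(z-.099,.07-bx)).round(1),o["ft_force"].round(1),o["torque"].round(2),o["grip_width"].round(3),o["grasp_force"].round(1))
E
python3 arc.py
```

```text
Traceback (most recent call last):
  File "arc.py", line 3, in <module>
    bx=(p[:2]-ctr)@ax; z=p[2]+.016; print("bx",bx.round(4),"z",z.round(4),"r",np.hypot(bx-.07,z-.099).round(4),"th",np.degrees(np.arctan2(z-.099,.07-bx)).round(1),o["ft_force"].round(1),o["torque"].round(2),o["grip_width"].round(3),o["grasp_force"].round(1))
                                                                                                                                                                                                               ^^^^^^^^^^^^^^^^^^^^^
AttributeError: 'float' object has no attribute 'round'
```

{"api": "jog_arm", "payload": {
  "dr": [
    [0,0,0],
    [0,0,0],
    [0,0,0],
    [0,0,0],
    [0,0,0]
  ],
  "translation": [
    [0,0.38,-0.57],
    [0,0.38,-0.54],
    [0,0.41,-0.51],
    [0,0.44,-0.48],
    [0,0.48,-0.44]
  ],
  "jaw": [0,0,0,0,0]
}}

```text
clock: 20.05
position: [0.5488, 0.0601, 0.2276]
ee_rot: [0.78, 0.626, -0.002, -0.003]
ft_force: [-20.8, -1.6, 18.4]
grip_width: 0.101
grasp_force: 31.7
```

```bash
sed -i 's/o\["grip_width"\].*$/o["grip_width"])/' arc.py; python3 arc.py
```

```text
bx -0.0485 z 0.2436 r 0.187 th 50.7 [-20.8  -1.6  18.4] [-0.17  4.76 -0.01] 0.1012235555325734
```

{"api": "jog_arm", "payload": {
  "dr": [
    [0,0,0],
    [0,0,0],
    [0,0,0],
    [0,0,0],
    [0,0,0]
  ],
  "translation": [
    [0,0.47,-0.44],
    [0,0.5,-0.39],
    [0,0.55,-0.32],
    [0,0.6,-0.25],
    [0,0.62,-0.2]
  ],
  "jaw": [0,0,0,0,0]
}}

```text
clock: 20.55
position: [0.6186, 0.0444, 0.2671]
ee_rot: [0.78, 0.625, -0.0, -0.0]
ft_force: [-5.5, -0.7, 7.3]
grip_width: 0.102
grasp_force: 30.5
```

```bash
python3 arc.py
```

```text
bx 0.023 z 0.2831 r 0.19 th 75.7 [-5.5 -0.7  7.3] [-0.05  1.29  0.  ] 0.10205624794153262
```

{"api": "jog_arm", "payload": {
  "dr": [
    [0,0,0],
    [0,0,0],
    [0,0,0],
    [0,0,0],
    [0,0,0],
    [0,0,0]
  ],
  "translation": [
    [0,0.63,-0.16],
    [0,0.64,-0.1],
    [0,0.64,-0.03],
    [0,0.64,0.02],
    [0,0.64,0.07],
    [0,0,0]
  ],
  "jaw": [0,0,0,0,0,0]
}}

```text
clock: 21.15
position: [0.6983, 0.0266, 0.272]
ee_rot: [0.781, 0.625, 0.001, 0.001]
ft_force: [2.2, -1.2, 2.5]
grip_width: 0.104
grasp_force: 30.3
```

```bash
python3 arc.py
```

```text
bx 0.1047 z 0.288 r 0.1921 th 100.4 [ 2.2 -1.2  2.5] [-0.25 -0.5  -0.  ] 0.10370919998809339
```

{"api": "jog_arm", "payload": {
  "dr": [
    [0,0,0],
    [0,0,0],
    [0,0,0],
    [0,0,0],
    [0,0,0],
    [0,0,0],
    [0,0,0]
  ],
  "translation": [
    [0,0,0],
    [0,0,0],
    [0,0,-0.4],
    [0,0,-0.8],
    [0,0,-0.8],
    [0,0,-0.8],
    [0,0,-0.4]
  ],
  "jaw": [0.4,0.4,0.4,0.4,0.4,0.4,0.4]
}}

```text
clock: 21.85
position: [0.6968, 0.0276, 0.3539]
ee_rot: [0.78, 0.625, 0.001, 0.001]
ft_force: [0.1, 0.6, 0.6]
grip_width: 0.398
grasp_force: 0.0
```

{"api": "jog_arm", "payload": {
  "dr": [
    [0,0,-1],
    [0,0,-1],
    [0,0,-1],
    [0,0,-1],
    [0,0,-1],
    [0,0,-1],
    [0,0,-1],
    [0,0,-1],
    [0,0,-1],
    [0,0,-1]
  ],
  "translation": [
    [-0.3,-0.9,0],
    [-0.3,-0.9,0],
    [-0.3,-0.9,0],
    [-0.3,-0.9,0],
    [-0.3,-0.9,0],
    [-0.3,-0.9,0],
    [-0.3,-0.9,0],
    [-0.3,-0.9,0],
    [-0.3,-0.9,0],
    [-0.3,-0.9,0]
  ],
  "jaw": [0.4,0.4,0.4,0.4,0.4,0.4,0.4,0.4,0.4,0.4]
}}

```text
clock: 22.85
position: [0.4829, -0.0668, 0.3512]
ee_rot: [0.518, 0.855, 0.0, -0.0]
ft_force: [0.5, 0.0, -0.1]
grip_width: 0.401
grasp_force: 0.0
```

```bash
python3 plan.py .5 -.12 .26 -12.8
python3 - <<'E'
from h import *
c=optics.camera("top");s=optics.camera("side")
a=cv2.resize(c["color"][130:220,245:355,::-1],None,fx=3.6,fy=3.6,interpolation=cv2.INTER_CUBIC)
b=cv2.resize(s["color"][120:320,200:400,::-1],None,fx=2,fy=2,interpolation=cv2.INTER_CUBIC)
h=np.zeros((400,800,3),np.uint8);h[:324,:396]=a;h[:,400:]=b;cv2.imwrite("pics/both5.png",h)
E
```

```text
clk 22.85 pos [ 0.4829 -0.0668  0.3512] rot units [ 5.00000e-03 -2.50000e-03 -1.24025e+01]
shift units: in present frame [-2.203 -0.381  3.648] in final frame [-1.138 -1.923  3.648] w 0.401 gf 0.0 ft [ 0.5  0.  -0.1]
```

View pics/both5.png

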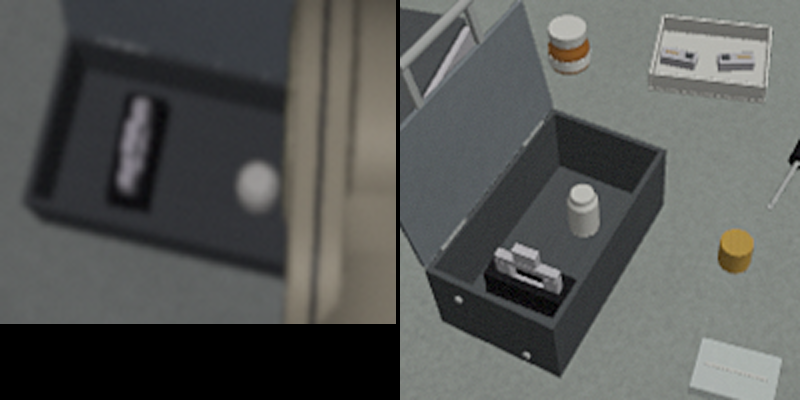

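The flap stands open. The insert is in the left half, its tab top at about (526,250) in the side half of the picture and centred at about (134,145) in the top half. The canister is at (257,187) in the top half.

Run:
```python
from h import *
c=optics.camera("top");s=optics.camera("side")
g=cv2.cvtColor(c["color"],cv2.COLOR_RGB2GRAY); m=np.zeros_like(g); m[155:188,272:294]=(g[155:188,272:294]>85)*255
ys,xs=np.nonzero(m); r=cv2.minAreaRect(np.c_[xs,ys].astype(np.float32)); print(r,len(xs))
w=g[155:188,272:294].astype(float)-60; w[w<0]=0; yy,xx=np.mgrid[155:188,272:294]
u=((w*xx).sum()/w.sum(),(w*yy).sum()/w.sum()); print("cm",u,ray(c,u,.075),ray(c,r[0],.075))
b=cv2.boxPoints(r); print(ray(c,b,.066).round(4).tolist())
gs=cv2.cvtColor(s["color"],cv2.COLOR_RGB2GRAY); 
print(gs[238:264,244:286:1][::1].tolist())
for uv in((263,246.5),(262.5,245)): print(ray(s,uv,.084))
ctr=np.array([.596,.049]);ax=np.array([.975,-.2215]);ay=np.array([.2215,.975])
print("canister side",ray(s,(291,217),.058))
```

```text
((281.4461669921875, 169.4307861328125), (5.457528591156006, 25.303083419799805), 7.125016689300537) 119
cm (np.float64(281.52941176470586), np.float64(169.52647792283994)) [[0.60747584 0.0971905 ]] [[0.6077485  0.09743171]]
[[0.5743, 0.1095], [0.6473, 0.1025], [0.6455, 0.087], [0.5725, 0.0942]]
[[58, 55, 54, 53, 56, 53, 54, 55, 55, 65, 75, 81, 78, 78, 74, 75, 75, 79, 79, 76, 75, 80, 78, 80, 74, 79, 76, 75, 73, 76, 77, 75, 77, 75, 74, 76, 76, 80, 80, 80, 77, 77], [52, 52, 58, 54, 55, 55, 54, 57, 62, 73, 80, 76, 79, 78, 78, 73, 79, 77, 79, 77, 78, 78, 79, 81, 78, 78, 73, 78, 78, 78, 76, 74, 74, 79, 74, 82, 77, 72, 79, 76, 77, 76], [55, 53, 51, 55, 54, 51, 55, 54, 73, 83, 79, 74, 77, 74, 71, 75, 76, 74, 75, 75, 79, 81, 79, 77, 76, 76, 76, 76, 74, 73, 77, 79, 77, 77, 78, 75, 76, 76, 76, 77, 75, 76], [57, 56, 55, 56, 55, 52, 53, 65, 79, 79, 78, 77, 72, 95, 133, 77, 67, 69, 74, 79, 79, 79, 79, 77, 77, 75, 75, 78, 74, 79, 77, 77, 76, 78, 74, 79, 79, 76, 76, 77, 79, 78], [53, 52, 56, 52, 54, 48, 62, 74, 76, 78, 77, 72, 86, 141, 177, 151, 146, 107, 66, 67, 71, 77, 75, 76, 75, 79, 77, 76, 72,
[... 3286 characters left out ...]
, 5, 66, 115, 121, 101, 85, 93, 118, 131, 137, 120, 25, 21, 24, 27, 26], [10, 11, 2, 8, 10, 11, 15, 9, 18, 25, 27, 28, 30, 24, 26, 19, 18, 14, 20, 65, 126, 155, 167, 177, 165, 145, 135, 79, 88, 89, 87, 85, 101, 122, 118, 138, 123, 53, 15, 30, 26, 26], [7, 17, 11, 18, 14, 15, 5, 8, 4, 15, 15, 20, 17, 31, 29, 29, 26, 23, 29, 12, 19, 53, 85, 122, 158, 180, 187, 148, 88, 88, 91, 90, 91, 101, 102, 132, 125, 65, 15, 22, 32, 21], [13, 18, 16, 9, 12, 7, 16, 8, 19, 13, 9, 14, 16, 23, 21, 28, 29, 34, 26, 23, 21, 14, 16, 24, 69, 126, 150, 143, 83, 95, 94, 91, 89, 91, 108, 135, 126, 54, 23, 20, 28, 22]]
[[0.60799014 0.10298889]]
[[0.6100598  0.09986103]]
canister side [[ 5.82101448e-01 -4.98827963e-04]]
```

Run:
```python
from h import *
c=optics.camera("top");s=optics.camera("side")
g=cv2.cvtColor(c["color"],cv2.COLOR_RGB2GRAY)[155:188,272:294]; ys,xs=np.nonzero(g>85); P=np.c_[xs+272,ys+155]
W=ray(c,P,.066); W-=W.mean(0); v=np.linalg.svd(W)[2][0] if 0 else np.linalg.eigh(W.T@W)[1][:,1]; print("pca yaw",np.degrees(np.arctan2(v[1],v[0])))
e=ray(s,[(248,245.4),(279,256.6)],.064); d=e[0]-e[1]; print(e,np.degrees(np.arctan2(d[1],d[0])),np.hypot(*d),e.mean(0))
t=ray(s,[(257,242.5),(267.7,247.3)],.084); d=t[0]-t[1]; print(t,np.degrees(np.arctan2(d[1],d[0])),np.hypot(*d),t.mean(0))
```

```text
pca yaw 171.02119137568934
[[0.64437926 0.09493783]
 [0.57611189 0.10557435]] -8.855866713407378 0.06909102306197304 [0.61024558 0.10025609]
[[0.62242221 0.09678882]
 [0.59853239 0.10259528]] -13.660926319829835 0.024585327892370876 [0.6104773  0.09969205]
```

{"api": "jog_arm", "payload": {
  "dr": [
    [0,0,-1],
    [0,0,-1],
    [0,0,-1],
    [0,0,-1],
    [0,0,-1],
    [0,0,-1],
    [0,0,-1],
    [0,0,-1],
    [0,0,-1],
    [0,0,-1]
  ],
  "translation": [
    [0,0,0.2],
    [0,0,0.2],
    [0,0,0.2],
    [0,0,0.2],
    [0,0,0.2],
    [0,0,0.2],
    [0,0,0.2],
    [0,0,0.2],
    [0,0,0.2],
    [0,0,0.2]
  ],
  "jaw": [0.45,0.45,0.45,0.45,0.45,0.45,0.45,0.45,0.45,0.45]
}}

```text
clock: 24.15
position: [0.4845, -0.0656, 0.3005]
ee_rot: [0.194, 0.981, -0.0, -0.0]
ft_force: [-0.7, -0.4, -0.4]
grip_width: 0.447
grasp_force: 0.0
```

```bash
python3 plan.py .609 .099 .2 -10
```

```text
clk 24.15 pos [ 0.4845 -0.0656  0.3005] rot units [-0.005 -0.01  -3.1  ]
shift units: in present frame [-2.097  7.988  4.014] in final frame [-3.76   7.35   4.019] w 0.447 gf 0.0 ft [-0.7 -0.4 -0.4]
```

{"api": "jog_arm", "payload": {
  "dr": [
    [0,0,-1],
    [0,0,-1],
    [0,0,-1],
    [0,0,-0.1],
    [0,0,0],
    [0,0,0],
    [0,0,0],
    [0,0,0],
    [0,0,0],
    [0,0,0]
  ],
  "translation": [
    [0,0,0],
    [0,0,0],
    [0,0,0],
    [-0.4,0.8,0.2],
    [-0.4,0.8,0.4],
    [-0.4,0.8,0.4],
    [-0.4,0.8,0.4],
    [-0.4,0.8,0.4],
    [-0.4,0.8,0.4],
    [-0.4,0.8,0.4]
  ],
  "jaw": [0.45,0.45,0.45,0.45,0.45,0.45,0.45,0.45,0.45,0.45]
}}

```text
clock: 25.15
position: [0.5785, 0.0606, 0.2349]
ee_rot: [0.089, 0.996, -0.0, -0.0]
ft_force: [0.5, 0.6, -0.5]
grip_width: 0.449
grasp_force: 0.0
```

```bash
python3 plan.py .609 .099 .12 -10
```

```text
clk 25.15 pos [0.5785 0.0606 0.2349] rot units [-0.0025 -0.0125 -0.04  ]
shift units: in present frame [-0.933  1.726  4.597] in final frame [-0.933  1.723  4.598] w 0.449 gf 0.0 ft [ 0.5  0.6 -0.5]
```

{"api": "jog_arm", "payload": {
  "dr": [
    [0,0,0],
    [0,0,0],
    [0,0,0],
    [0,0,0],
    [0,0,0],
    [0,0,0],
    [0,0,0],
    [0,0,0],
    [0,0,0]
  ],
  "translation": [
    [-0.47,0.86,0],
    [-0.46,0.86,0],
    [0,0,0.8],
    [0,0,0.8],
    [0,0,0.8],
    [0,0,0.8],
    [0,0,0.8],
    [0,0,0.6],
    [0,0,0]
  ],
  "jaw": [0.45,0.45,0.45,0.45,0.45,0.45,0.45,0.45,0.45]
}}

```text
clock: 26.05
position: [0.6071, 0.0975, 0.1184]
ee_rot: [0.089, 0.996, -0.001, -0.002]
ft_force: [-0.3, -0.0, -0.7]
grip_width: 0.45
grasp_force: 0.0
```

```bash
python3 plan.py .609 .099 .062 -10
```

```text
clk 26.05 pos [0.6071 0.0975 0.1184] rot units [-0.0225 -0.0575 -0.0425]
shift units: in present frame [-0.074  0.077  2.254] in final frame [-0.066  0.073  2.254] w 0.45 gf 0.0 ft [-0.3 -0.  -0.7]
```

{"api": "jog_arm", "payload": {
  "dr": [
    [0,0,0],
    [0,0,0],
    [0,0,0],
    [0,0,0],
    [0,0,0],
    [0,0,0]
  ],
  "translation": [
    [-0.06,0.06,0.5],
    [0,0,0.5],
    [0,0,0.5],
    [0,0,0.5],
    [0,0,0.25],
    [0,0,0]
  ],
  "jaw": [0.45,0.45,0.45,0.45,0.45,0.45]
}}

```text
clock: 26.65
position: [0.6094, 0.0981, 0.0636]
ee_rot: [0.089, 0.996, -0.0, -0.001]
ft_force: [-0.6, 0.0, 0.6]
grip_width: 0.451
grasp_force: 0.0
```

{"api": "jog_arm", "payload": {
  "dr": [
    [0,0,0],
    [0,0,0],
    [0,0,0],
    [0,0,0],
    [0,0,0],
    [0,0,0]
  ],
  "translation": [
    [0,0,0],
    [0,0,0],
    [0,0,0],
    [0,0,0],
    [0,0,0],
    [0,0,0]
  ],
  "jaw": [0.2,0.05,0,0,0,0],
  "squeeze": 40
}}

```text
clock: 27.25
position: [0.6106, 0.0985, 0.0655]
ee_rot: [0.089, 0.996, 0.0, 0.001]
ft_force: [0.1, 0.6, 5.8]
grip_width: 0.107
grasp_force: 40.9
```

```bash
python3 plan.py .609 .099 .062 -10
```

```text
clk 27.25 pos [0.6106 0.0985 0.0655] rot units [ 0.0125  0.015  -0.05  ]
shift units: in present frame [0.067 0.009 0.14 ] in final frame [0.066 0.01  0.14 ] w 0.107 gf 40.86 ft [0.1 0.6 5.8]
```

Opening 0.107 is about 9 mm, which matches the tab. Drawing it up slowly.

{"api": "jog_arm", "payload": {
  "dr": [
    [0,0,0],
    [0,0,0],
    [0,0,0],
    [0,0,0],
    [0,0,0]
  ],
  "translation": [
    [0,0,-0.2],
    [0,0,-0.4],
    [0,0,-0.4],
    [0,0,-0.4],
    [0,0,-0.4]
  ],
  "jaw": [0,0,0,0,0]
}}

```text
clock: 27.75
position: [0.6102, 0.098, 0.111]
ee_rot: [0.089, 0.996, 0.0, 0.0]
ft_force: [-0.3, -0.9, -0.1]
grip_width: 0.107
grasp_force: 40.0
```

{"api": "jog_arm", "payload": {
  "dr": [
    [0,0,0],
    [0,0,0],
    [0,0,0],
    [0,0,0],
    [0,0,0],
    [0,0,0],
    [0,0,0],
    [0,0,0],
    [0,0,0],
    [0,0,0]
  ],
  "translation": [
    [0,0,-0.6],
    [0,0,-0.6],
    [0,0,-0.6],
    [0,0,-0.6],
    [0,0,-0.6],
    [0,0,-0.6],
    [0,0,-0.6],
    [0,0,-0.6],
    [0,0,-0.4],
    [0,0,0]
  ],
  "jaw": [0,0,0,0,0,0,0,0,0,0]
}}

```text
clock: 28.75
position: [0.6108, 0.0983, 0.2416]
ee_rot: [0.089, 0.996, 0.0, 0.001]
ft_force: [0.5, 0.1, -1.8]
grip_width: 0.106
grasp_force: 40.0
```

Run:
```python
from h import *
s=optics.camera("side"); g=cv2.cvtColor(s["color"],cv2.COLOR_RGB2GRAY)
p=manip.get_obs()["position"]; print(p)
# slot should now be dark; plate expected at p - (lower edge 51mm below TCP)
print("slot",g[241:256,250:280].max(1))
L=np.array([.0345*.985,-.0345*.174,0])
for dz in(0,-.05): print(dz,proj(s,[p+L+[0,0,dz],p+[0,0,dz],p-L+[0,0,dz]]).round(1).tolist())
m=(g>140)&(np.indices(g.shape)[0]>90); m[:, :200]=0;m[:,340:]=0
n,l,st,ce=cv2.connectedComponentsWithStats(m.astype(np.uint8))
print(st[1:][st[1:,4]>20],ce[1:][st[1:,4]>20].round(1))
```

```text
[0.61034487 0.09827501 0.24029169]
slot [83 84 86 86 86 85 85 87 82 85 85 87 87 84 79]
0 [[235.6, 184.0], [253.5, 190.1], [271.9, 196.3]]
-0.05 [[239.7, 203.4], [256.8, 209.4], [274.2, 215.5]]
[[ 200   91    7   22   93]
 [ 224   91   35    7   65]
 [ 273  125   21   18  225]
 [ 324  127   16   32  299]
 [ 200  134   18   20  102]
 [ 283  144   13   11   50]
 [ 212  147   13   22   66]
 [ 235  184    8    6   28]
 [ 259  190   14    9   70]
 [ 245  201   19   10   90]
 [ 285  212   14   25  188]
 [ 326  221    8   13   25]
 [ 200  323   14   46  428]
 [ 245  348   95   52  365]
 [ 250  356   90   44 3100]] [[201.9 101.2]
 [243.6  94.7]
 [283.3 133.4]
 [332.5 144.5]
 [208.3 143.2]
 [290.1 150.7]
 [219.2 157.3]
 [238.7 186.3]
 [265.5 194.6]
 [254.3 205.1]
 [292.8 221.2]
 [330.  228. ]
 [205.2 348.6]
 [282.3 363.8]
 [294.  381.4]]
```

{"api": "jog_arm", "payload": {
  "dr": [
    [0,0,0],
    [0,0,0],
    [0,0,0],
    [0,0,0],
    [0,0,0],
    [0,0,0],
    [0,0,0]
  ],
  "translation": [
    [0.2,0,0],
    [0.4,0,0],
    [0.2,0,0],
    [0,0,0],
    [0,0,0],
    [0,0,0],
    [0,0,0]
  ],
  "jaw": [0,0,0,0,0,0,0]
}}

```text
clock: 29.5
position: [0.5906, 0.1016, 0.2397]
ee_rot: [0.089, 0.996, -0.0, 0.0]
ft_force: [-0.5, 0.1, -0.9]
grip_width: 0.104
grasp_force: 40.0
```

```bash
python3 -c "
from workcell import manip
o=manip.get_obs();print(o['position'],o['grasp_force'],abs(o['joint_velocities']).max());print(manip.hand_in())"
```

```text
[0.59056231 0.10164448 0.23974634] 39.96038317680359 0.0008754234702160061
the job is handed in; nothing more can be done
None
```

I handed the job in at about 29.5 s (limit 72 s): puck and holder in their own trays, flap open at about 100°, insert held upright and still with its lower edge about 18 cm above the bench; hand-in returned no verdict.

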